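# Bearing, spacer and keyed retainer onto the reel spindle

## Robot

A 6-joint arm with a two-finger parallel gripper is mounted at the origin on the work surface. World frame = base frame: x ahead of the robot, y to its left, z up, the work surface at z = 0. Lengths are in mm, angles in degrees, forces in N, time in s.
With the tool pointing down it reaches from about 300 to 850 mm from the base axis. Payload 4.2 kg.
Tool frame: the origin (TCP) lies on the centre line of the jaws, within the pads' length; the fingertips stand 11 mm ahead of it and the grasp point (between the pads) lies 8 mm behind it; z points along the fingers, y is the line along which they close (so a half turn about z gives the same grasp; the last joint's range is limited). The gripper opens to 91 mm and grips with 3 to 60 N. Pads are 32 mm wide; open, the fingers measure 118 mm over their backs; the gripper's body (76 mm by 178 mm) begins 60 mm behind the grasp point.
Start: joints at [-74.37, 18.312, 89.639, -0, 72.044, -1.146], TCP at [165.967, -550.542, 224.976] pointing down, gripper open.
Joint ranges: [-177.97, 177.97], [-48.28, 115.42], [12.27, 149.76], [-77.06, 257.06], [2.81, 150.46], [-146.56, 146.56]. Speed limits (degrees/s): [147.25, 147.25, 180, 180, 180, 180].

## Interface

Orientations are given as [roll, pitch, yaw] about the fixed x, y, z axes, in that order (R = Rz(yaw) Ry(pitch) Rx(roll)).
In Python, from workcell import env, grab_frame, camera_model, models gives the robot as it stands.
- The arm moves only by the shell command python3 -m crank 'ROWS' [FORCE]. ROWS is text: rows parted by semicolons, each of 7 numbers parted by spaces: the closure, from -1 (fully open) to 1 (shut), so that 0 is half open, then the shift along the tool's x, y, z in mm, then the turn, a rotation vector about the tool's x, y, z in degrees. A call has 1 to 10 rows; each row shifts and turns the commanded pose from where the row before left it, along the tool's axes as they then stand; what a row does not reach is not made up. A row lasts 1/8 s, in which the tool goes at most 62.5 mm and 10.7 degrees, less where a joint would pass 70% of its speed; a pose out of reach is approached as far as the arm can. A call is refused whole if a number of a shift passes 62.5 or a number of a turn 10.7, either way. A call with a gripper value outside its range is refused whole. The fingers move at their own pace and stop on an object; FORCE is the grip in N (left out, the last holds). Time passes only in rows, so rows that do not move let the fingers close. It gives the time, the measured TCP pose, the force, the opening and the grip force at its end, in the units of the state.
- env.state(): the state, without advancing time (a new reading comes with each control period).
- grab_frame(name): name is "scene" or "top"; returns the picture (480x640x3 uint8, blue, green, red); there is no depth.
- camera_model(name): a dict with "K" (3x3 intrinsics, pixels), "k1" (the pictures are not rectified: a ray, as slopes to the right and down, at radius r is drawn at 1 + k1 r^2 times it, then the intrinsics apply), "R" (3x3) and "t" (3): a world point X has camera coordinates R X + t. Camera axes: x right, y down, z forward; pixel columns grow to the right and rows downward; lengths in mm; the calibration is good to about 2 mm. A picture is of the moment at which its call begins. camera_model takes no time and is no camera call.
- env.job_done(): hands the job in; it is judged then, once.
Trained networks look in the newest picture that a camera, given by its name, has taken for a name from the list of things; names that differ only in an ending like _2 or _b are one class to them, and where a whole thing is asked for, a point or a joint stands for the part that bears it (a point fixed in the world has none). Each returns a list of dicts, best first, with "p" (0 to 1); they miss things now and then, are a little off and sometimes report something else, mostly with a low value. They report only what shows in the picture. A call takes as long as a camera call. They do not tell look-alikes from the thing itself.
- models.search_frame(name, camera): "point" ([x, y, z] in mm, in world coordinates, good to about 4 mm: the middle of the surface that is visible of it).
The state is a dict: "time_s": time; "qpos": joint angles; "qvel": joint speeds; "effort": joint torques, N m; "ee_pos": TCP position; "ee_rot": TCP orientation; "force": force on the tool from outside, world axes, zero at the start; "torque": the same for the moment, N m; "gripper_width": finger opening in mm; "gripper_force": force on a finger pad.
Only numpy, scipy, OpenCV 4.12 (cv2) and the standard library are available. Lean on these libraries where they do the work, as an engineer would, in place of code of your own. Each camera call takes 0.05 s, during which the arm holds its last target. There are 200 camera calls.

## Task

Assemble the wire-reel spindle: put the ball bearing on the shaft down to the brass seat, then the plain spacer on top of it, then slip the slotted retainer over the shaft's cross-key, push it down against the spring and turn it a quarter turn so that it locks under the key. Feel for the slot gently: never push on the spindle with more than 40 N. Leave everything else on the bench where it is.

Things in the scene. Friction and masses are not known exactly. Their poses are not given: they have to be found in the camera images.
- spindle: wire-reel spindle, fixed to the bench, place varies. Grey round base 96 mm across, 10 mm high at its rim; 32 mm column up to 50 mm. Origin: centre of the base's underside, on the shaft axis; z up; x marked by a dark bar on the base at -x. All heights given are above this origin. The upright 24 mm shaft tapers from 78 mm up to a 10.5 mm neck at 86 mm; the neck carries a cross-key on top.
- seat_top (a point): centre of the top of the brass seat round the shaft, 36 mm across, 62 mm up (while unloaded; this point stays fixed to the base). The bearing goes down onto it. The seat is sprung: 5 N starts it down, each further mm takes 0.7 N, and it stops hard after 9 mm (about 11 N).
- key (a point): middle of the underside of the shaft's flat cross-key, 105 mm up. The key is 24 mm long (20 mm at its very top), 5 mm wide, flat-topped at 114.5 mm. It lies only roughly along the base's x: the shaft is clamped up to 0.6 rad (34 degrees) off it, either way. This point's axes are the base's and do NOT show that angle: see it or feel for it. The shaft does not turn.
- bearing: steel ball bearing lying flat, a wide low ring with visible balls: 52 mm across, bore 28 mm, 14 mm tall, about 110 g. Origin: centre of its underside
- spacer: plain aluminium spacer standing upright: 37 mm across, bore 28 mm, 20 mm tall, 60 g. Origin: centre of its underside
- retainer: dark steel oblong block 50 (x) by 30 (y) by 14 mm tall, about 80 g; origin: centre of underside. Through slot 28 mm along x, 8.5 mm wide, 14 mm square mid-opening: passes over the key when in line within 0.1 rad, else rests on it. Resting on the spacer it straddles the key; 5 mm lower (9 N) it is clear below it and turns either way; let go, the spring holds it up against the key.
- wide_washer: thin wide plain steel washer, 58 mm across, 4 mm thick (bystander)
- long_sleeve: slim aluminium sleeve standing upright, 18 mm across, 34 mm tall, bore too small for the shaft (bystander)
- flux_jar: small amber jar, 42 mm across, 55 mm tall (bystander)
- screwdriver: green-handled screwdriver lying down (bystander)
- strap: thin blue wrist-strap ring, 72 mm across, 18 mm tall (bystander)
- heat_sink: aluminium block 50 x 40 x 22 mm (bystander)
Not all that is in view belongs to the job. What is shaped like the bearing but green is not meant. What is shaped like the retainer but brown or orange is not meant.

How it is judged:
By the outcome, as a careful person would: the job done as asked, in the order asked, and still so for the second after the job is handed in, with the robot touching nothing.
It also fails if it takes over 72 s, if anything falls off the work surface, if the arm or the gripper's body presses on something with over 40 N, if the wrist force passes 120 N, or if a joint passes its speed limit or range.

## Working session

There is one attempt and no reset: what is moved stays moved. The work goes in short steps, Python scripts to look and compute and a shell command to move; the robot and the scene stay as the last step left them, time stands still between calls to the robot, and variables do not carry over. Pictures are saved under pics/ and viewed, at most 11 in all, crops included, and the job is handed in when it is done.

```bash
mkdir -p pics; ls
python3 - <<'E'
from workcell import env, grab_frame, camera_model, models
import cv2
for c in ("scene","top"):
    cv2.imwrite(f"pics/{c}0.png",grab_frame(c))
    m=camera_model(c); print(c,m["K"],m["k1"],m["R"],m["t"])
    for n in ("spindle","bearing","spacer","retainer","key","seat_top"):
        print(n,[(round(d["p"],2),[round(float(v)) for v in d["point"]]) for d in models.search_frame(n,c)])
print(env.state())
E
```

```text
pics
scene [[516.5209785    0.         320.915985  ]
 [  0.         516.5209785  234.52266626]
 [  0.           0.           1.        ]] -0.0685324112551131 [[-0.57087904  0.82099326 -0.00819707]
 [ 0.70851421  0.48757277 -0.51017683]
 [-0.41485507 -0.297057   -0.86003047]] [ 306.70369765 -326.45980032 1266.24519531]
spindle [(0.74, [559, 55, 16])]
bearing [(0.84, [349, 164, 18]), (0.65, [423, 97, 10]), (0.57, [441, 242, 14])]
spacer [(0.51, [598, 249, 18])]
retainer [(0.86, [440, -266, 16]), (0.73, [524, -245, 16]), (0.72, [498, -134, 15])]
key [(0.68, [554, 54, 14])]
seat_top [(0.83, [556, 52, 15])]
top [[457.72782544   0.         315.18287698]
 [  0.         457.72782544 235.27029513]
 [  0.           0.           1.        ]] -0.019514804045089117 [[-0.00981392 -0.99990402  0.00977933]
 [-0.99140149  0.00845334 -0.13058185]
 [ 0.13048665 -0.01097676 -0.9913893 ]] [  -1.61562825  571.46535881 1061.94531489]
spindle [(0.87, [543, 45, 13])]
bearing [(0.7, [336, 162, 11]), (0.69, [435, 238, 16]), (0.69, [418, 104, 9])]
spacer []
retainer [(0.63, [434, -270, 17]), (0.61, [494, -132, 15]), (0.6, [521, -248, 12]), (0.53, [399, -365, 25])]
key [(0.6, [545, 43, 12])]
seat_top [(0.78, [545, 48, 13])]
{'time_s': 0.7, 'qpos': array([-7.43705266e+01,  1.83101469e+01,  8.96363166e+01, -8.56296366e-04,
        7.20441412e+01, -1.14525516e+00]), 'qvel': array([-0.06967884, -0.05621102,  0.01722062,  0.04956999, -0.07388076,
        0.11430234]), 'effort': array([-1.52036788e-03, -4.12234247e+01, -2.32191467e+01,  7.24712689e-02,
        3.75715038e-02, -8.08161815e-06]), 'ee_pos': array([ 165.96239366, -550.56425121,  225.01173362]), 'ee_rot': array([1.79990623e+02, 1.00225374e-03, 1.67749924e+01]), 'force': array([-1.15158147,  0.29151983,  0.09794229]), 'torque': array([-0.01852037,  0.00969915,  0.00179057]), 'gripper_force': 0.0, 'gripper_width': 91.28080712163211}
```

View pics/scene0.png

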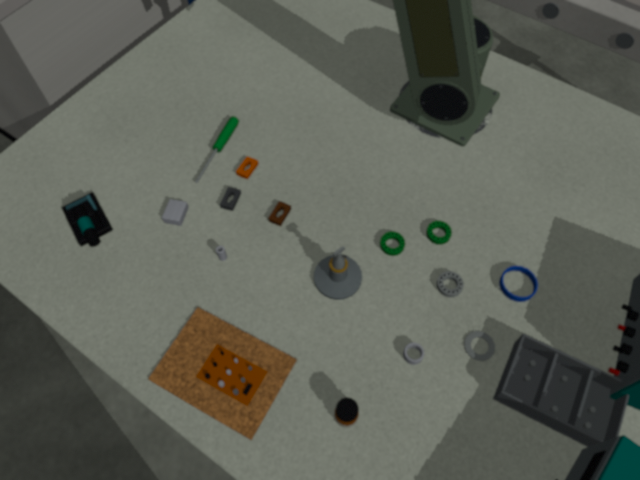

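View pics/top0.png

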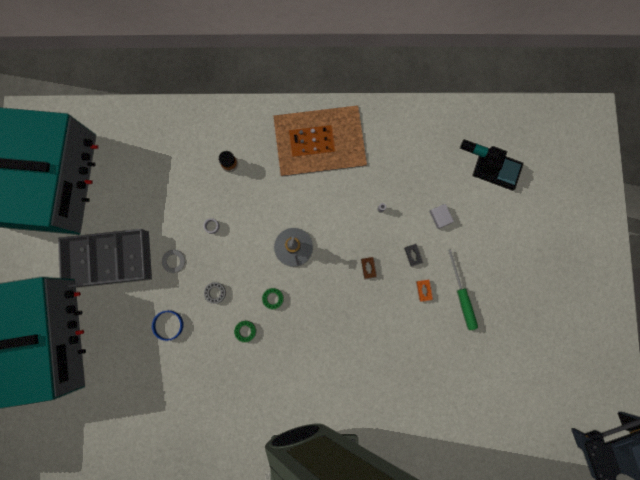

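The grey bearing is at scene (449,284) / top (215,293), the spacer at scene (413,352) / top (212,227), the dark retainer at scene (230,198) / top (414,255), and the spindle at scene (337,277) / top (293,247). The green rings and the brown and orange blocks are decoys. I'll enlarge these.

Run:
```python
import cv2,numpy as np
s=cv2.imread("pics/scene0.png");t=cv2.imread("pics/top0.png")
def c(i,u,v,h,n): return cv2.resize(i[v-h:v+h,u-h:u+h],(n,n),interpolation=cv2.INTER_CUBIC)
a=np.hstack([c(s,338,268,36,400),c(t,294,246,28,400)])
b=np.hstack([c(t,215,293,20,200),c(t,212,227,20,200),c(t,414,255,20,200),c(s,230,198,20,200)])
cv2.imwrite("pics/crops.png",np.vstack([a,b]))
```

```text
(no output)
```

View pics/crops.png

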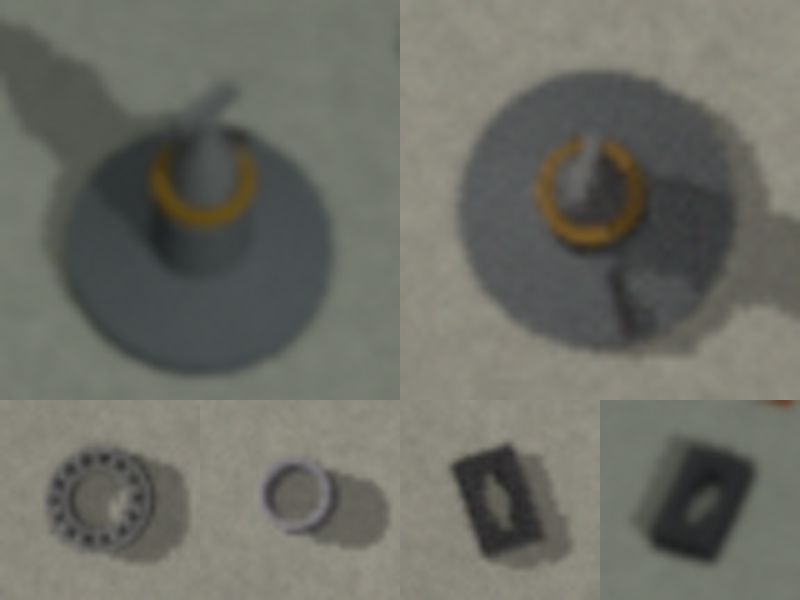

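```bash
cat > h.py <<'E'
import numpy as np,cv2
from workcell import env, grab_frame, camera_model, models
def proj(c,X):
    m=camera_model(c);p=np.atleast_2d(X)@np.array(m["R"]).T+m["t"];s=p[:,:2]/p[:,2:]
    s=s*(1+m["k1"]*(s**2).sum(1,keepdims=True));K=np.array(m["K"]);return s*[K[0,0],K[1,1]]+K[:2,2]
def unproj(c,uv,z):
    m=camera_model(c);K=np.array(m["K"])
    s=cv2.undistortPoints(np.array([[uv]],float),K,np.array([m["k1"],0,0,0.]))[0,0]
    R=np.array(m["R"]);o=-R.T@m["t"];d=R.T@np.array([s[0],s[1],1]);return (o+d*(z-o[2])/d[2])[:2]
E
python3 - <<'E'
from h import *
np.set_printoptions(precision=1,suppress=True)
S=lambda x,y:(x/5.556+302-.5,y/5.556+232-.5)
T=lambda x,y:((x-400)/7.143+266-.5,y/7.143+218-.5)
B=lambda n,x,y,o:((x-200*n)/5+o[0]-.5,(y-400)/5+o[1]-.5)
print("base top",unproj("top",T(597,209),10),"brass",unproj("top",T(591,190),62))
print("base scene",unproj("scene",S(200,248),8),"brass",unproj("scene",S(203,178),62))
b0,b1=unproj("top",T(615,270),10),unproj("top",T(630,330),10);print("bar",b0,b1)
k0,k1=unproj("scene",S(184,122),112),unproj("scene",S(236,87),112);print("key scene",k0,k1,np.degrees(np.arctan2(*(k1-k0)[::-1])),(k0+k1)/2)
print("key top mid",unproj("top",T(588,160),114))
print("bearing",unproj("top",B(0,100,498,(195,273)),14)); print("spacer",unproj("top",B(1,297,494,(192,207)),20))
C=[unproj("top",B(2,*p,(394,235)),14) for p in ((452,463),(513,445),(543,540),(485,557))]
print("ret",np.mean(C,0),C); d=C[2]-C[1]+C[3]-C[0];print(np.degrees(np.arctan2(d[1],d[0])))
# mask fit for retainer
g=cv2.cvtColor(cv2.imread("pics/top0.png"),6)[235:275,394:434];print(np.unique(g//10*10,return_counts=True))
m=(g<75).astype(np.uint8);cs=max(cv2.findContours(m,0,1)[0],key=cv2.contourArea);r=cv2.minAreaRect(cs);print(r)
bx=[unproj("top",p+[394,235],12) for p in cv2.boxPoints(r)];print(bx,np.mean(bx,0))
E
```

```text
base top [547.1  47.3] brass [547.8  47.3]
base scene [549.1  48.1] brass [549.2  48.2]
bar [526.   41.3] [505.4  36.2]
key scene [558.   45.4] [537.7  52.1] 161.8162964486452 [547.9  48.8]
key top mid [551.4  46.2]
bearing [438.3 237.1]
spacer [600.5 247.6]
ret [ 524.5 -246.4] [array([ 543.4, -224.4]), array([ 552. , -254.7]), array([ 505.2, -267.7]), array([ 497.2, -238.9])]
-163.55060673411592
(array([ 30,  40,  50,  60,  70,  80,  90, 100, 110, 120, 130, 140],
      dtype=uint8), array([   2,   92,   84,   29,   32,   35,   88,   49,   35,   62, 1013,
         79]))
((19.25, 19.75), (19.922346115112305, 12.649109840393066), 71.56504821777344)
[array([ 543.1, -225.2]), array([ 552.7, -255.2]), array([ 506.1, -268.9]), array([ 496.6, -239.1])] [ 524.6 -247.1]
```

Spindle axis ≈ (548.3, 47.7), key yaw ≈ -18° (base yaw ≈ 15°), bearing (438,237), spacer (600.5,247.5), retainer (524.5,-247), long axis at 16.5°. I turn the tool to yaw 0 and go to the bearing.

```bash
python3 -m crank '-1 0 0 0 0 0 8.4; -1 0 0 0 0 0 8.4; -1 38 -49 0 0 0 0; -1 38 -49 0 0 0 0; -1 38 -49 0 0 0 0; -1 38 -49 0 0 0 0; -1 38 -49 0 0 0 0; -1 38 -49 0 0 0 0; -1 38 -49 0 0 0 0; -1 5 -60 0 0 0 0' 20
python3 -m crank '-1 0 -60 0 0 0 0; -1 0 -60 0 0 0 0; -1 0 -60 0 0 0 0; -1 0 -60 0 0 0 0; -1 0 -60 0 0 0 0; -1 0 -60 0 0 0 0; -1 0 -60 25 0 0 0; -1 0 0 60 0 0 0; -1 0 0 60 0 0 0; -1 0 0 0 0 0 0'
```

```text
time_s: 1.95
ee_pos: [439.4, -146.1, 225.0]
ee_rot: [180.0, -0.1, -0.0]
force: [0.2, 0.7, 0.1]
gripper_width: 91.4
gripper_force: 0.0
time_s: 3.2
ee_pos: [434.2, 268.4, 77.4]
ee_rot: [179.7, 0.5, -0.0]
force: [-0.1, 0.2, 0.5]
gripper_width: 91.6
gripper_force: 0.0
```

```bash
python3 -m crank '-1 1.3 35.4 20 0 0 0; -1 0 0 0 0 0 0; -1 0 0 35 0 0 0; -1 0 0 10 0 0 0; -1 0 0 0 0 0 0; 0.5 0 0 0 0 0 0; 0.5 0 0 0 0 0 0; 0.5 0 0 0 0 0 0; 0.5 0 0 0 0 0 0' 25
```

```text
time_s: 4.32
ee_pos: [438.8, 234.9, 16.2]
ee_rot: [-180.0, -0.0, -0.0]
force: [0.5, 1.1, 0.2]
gripper_width: 53.7
gripper_force: 0.6
```

```bash
python3 -m crank '0.6 0 0 0 0 0 0; 0.6 0 0 0 0 0 0; 0.6 0 0 0 0 0 0'
```

```text
time_s: 4.7
ee_pos: [438.9, 234.9, 16.2]
ee_rot: [-180.0, -0.0, -0.0]
force: [-0.2, 0.4, 3.9]
gripper_width: 50.8
gripper_force: 25.0
```

```bash
python3 -m crank '0.6 0 0 -10 0 0 0; 0.6 0 0 -62 0 0 0; 0.6 0 0 -62 0 0 0; 0.6 27.3 46.8 0 0 0 0; 0.6 27.3 46.8 0 0 0 0; 0.6 27.3 46.8 0 0 0 0; 0.6 27.3 46.8 0 0 0 0; 0.6 0 0 0 0 0 0; 0.6 0 0 0 0 0 0' 30
python3 - <<'E'
from h import *
cv2.imwrite("pics/top1.png",cv2.resize(grab_frame("top")[205:285,250:340],(675,600),interpolation=2))
cv2.imwrite("pics/sc1.png",grab_frame("scene"))
print(env.state()["ee_pos"],env.state()["force"])
E
```

```text
time_s: 5.82
ee_pos: [546.8, 47.4, 149.6]
ee_rot: [-180.0, 0.1, -0.1]
force: [-0.5, 0.5, -0.2]
gripper_width: 51.1
gripper_force: 30.0
[546.75885379  48.24855213 149.78345418] [ 0.44055772  0.36289113 -1.52803535]
```

```bash
python3 -m crank '0.6 1 0 15 0 0 0; 0.6 0 0 3 0 0 0; 0.6 0 0 3 0 0 0; 0.6 0 0 3 0 0 0; 0.6 0 0 3 0 0 0'; python3 -m crank '0.6 0 0 0 0 0 0'
```

```text
time_s: 6.55
ee_pos: [548.8, 47.4, 122.8]
ee_rot: [180.0, -0.0, -0.0]
force: [0.3, 0.1, -0.5]
gripper_width: 50.6
gripper_force: 30.0
time_s: 6.68
ee_pos: [548.6, 47.3, 122.7]
ee_rot: [180.0, 0.0, -0.0]
force: [-0.0, -0.3, -1.2]
gripper_width: 50.5
gripper_force: 30.0
```

View pics/sc1.png

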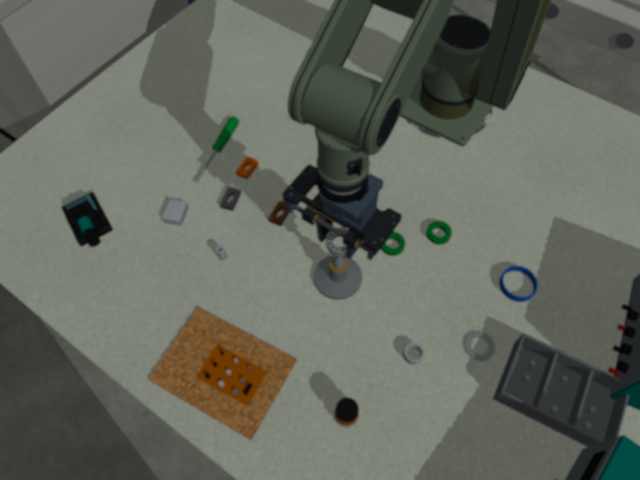

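The scene shows the bearing held over the spindle (338,243), and nothing else has been disturbed. The underside is at about 106 mm with no contact force, so the key is already in the bore. I keep lowering.

```bash
python3 -m crank '0.6 0 0 6 0 0 0; 0.6 0 0 6 0 0 0; 0.6 0 0 5 0 0 0; 0.6 0 0 4 0 0 0; 0.6 0 0 3 0 0 0; 0.6 0 0 0 0 0 0'
```

```text
time_s: 7.42
ee_pos: [548.6, 47.4, 98.7]
ee_rot: [180.0, 0.0, -0.0]
force: [0.6, 0.5, -1.3]
gripper_width: 51.2
gripper_force: 30.0
```

Bottom at ~82.5, entering the taper and then the shaft.

```bash
python3 -m crank '0.6 0 0 3 0 0 0; 0.6 0 0 3 0 0 0; 0.6 0 0 3 0 0 0; 0.6 0 0 0 0 0 0'; python3 -m crank '0.6 0 0 3 0 0 0; 0.6 0 0 3 0 0 0; 0.6 0 0 3 0 0 0; 0.6 0 0 0 0 0 0'
```

```text
time_s: 7.92
ee_pos: [548.5, 47.4, 89.6]
ee_rot: [180.0, 0.0, -0.0]
force: [-0.3, -0.6, -1.3]
gripper_width: 50.6
gripper_force: 30.0
time_s: 8.43
ee_pos: [548.5, 47.4, 80.6]
ee_rot: [180.0, 0.0, -0.0]
force: [-0.1, -0.2, -0.9]
gripper_width: 51.2
gripper_force: 30.0
```

```bash
python3 -m crank '0.6 0 0 1.5 0 0 0; 0.2 0 0 0 0 0 0; -1 0 0 0 0 0 0; -1 0 0 0 0 0 0; -1 0 0 -20 0 0 0; -1 0 0 -60 0 0 0; -1 0 0 -40 0 0 0'; python3 -m crank '-1 13 -50 0 0 0 0; -1 13 -50 0 0 0 0; -1 13 -50 0 0 0 0; -1 13 -50 0 0 0 0; -1 0 0 50 0 0 0; -1 0 0 60 0 0 0; -1 0 0 60 0 0 0; -1 0 0 0 0 0 0'
python3 - <<'E'
from h import *
a=cv2.resize(grab_frame("scene")[232:304,302:374],(400,400),interpolation=2)
b=cv2.resize(grab_frame("top")[218:274,266:322],(400,400),interpolation=2)
cv2.imwrite("pics/c2.png",np.hstack([a,b]))
E
```

```text
time_s: 9.3
ee_pos: [549.5, 47.4, 202.0]
ee_rot: [-180.0, -0.2, -0.0]
force: [1.2, 0.7, 0.6]
gripper_width: 90.8
gripper_force: 0.0
time_s: 10.3
ee_pos: [597.1, 246.0, 24.8]
ee_rot: [179.8, 0.6, -0.0]
force: [-0.0, -0.1, 0.3]
gripper_width: 91.0
gripper_force: 0.0
```

View pics/c2.png

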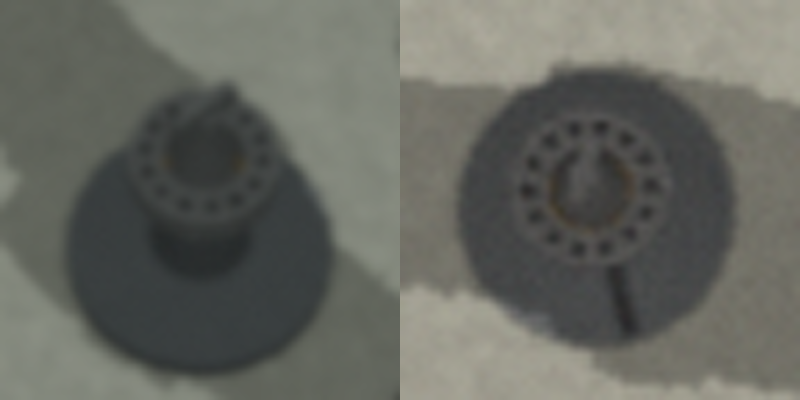

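The bearing sits flat round the shaft in both views (scene crop (205,150), top crop (592,187)). Next is the spacer.

```bash
python3 -m crank '-1 0 0 0 0 0 0; -1 0 0 0 0 0 0; 0.8 0 0 0 0 0 0; 0.8 0 0 0 0 0 0; 0.8 0 0 0 0 0 0; 0.8 0 0 0 0 0 0; 0.8 0 0 0 0 0 0; 0.8 0 0 0 0 0 0; 0.8 0 0 0 0 0 0' 25
```

```text
time_s: 11.52
ee_pos: [602.1, 248.3, 32.0]
ee_rot: [-179.9, -0.2, -0.0]
force: [-1.5, 4.5, 15.3]
gripper_width: 24.2
gripper_force: 18.6
```

Run:
```python
from h import *
u=proj("scene",[600,248,10])[0].astype(int);v=proj("top",[600,248,10])[0].astype(int);print(u,v)
a=cv2.resize(grab_frame("scene")[u[1]-30:u[1]+30,u[0]-30:u[0]+30],(400,400),interpolation=2)
b=cv2.resize(grab_frame("top")[v[1]-30:v[1]+30,v[0]-30:v[0]+30],(400,400),interpolation=2)
cv2.imwrite("pics/c3.png",np.hstack([a,b]));s=env.state();print(s["force"],s["gripper_width"],s["gripper_force"])
```

```text
[413 352] [211 226]
[ 0.02715042  5.92145171 16.13784042] 17.122708964721195 24.043342123388243
```

View pics/c3.png

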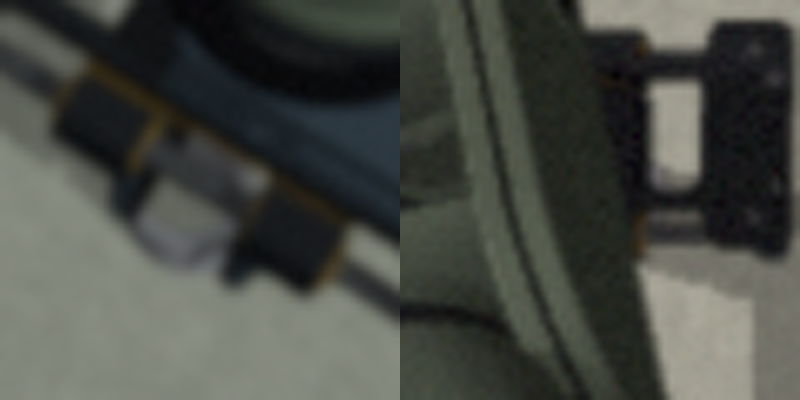

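The fingers closed over the spacer's rim because the tool was too high. I open, back off and look again.

```bash
python3 -m crank '-1 0 0 0 0 0 0; -1 0 0 0 0 0 0; -1 0 0 0 0 0 0; -1 0 0 0 0 0 0; -1 0 0 -60 0 0 0; -1 0 60 -60 0 0 0; -1 0 60 0 0 0 0; -1 0 0 0 0 0 0'
python3 - <<'E'
from h import *
u=proj("scene",[600,248,10])[0].astype(int);v=proj("top",[600,248,10])[0].astype(int);print(u,v)
a=cv2.resize(grab_frame("scene")[u[1]-30:u[1]+30,u[0]-30:u[0]+30],(400,400),interpolation=2)
b=cv2.resize(grab_frame("top")[v[1]-30:v[1]+30,v[0]-30:v[0]+30],(400,400),interpolation=2)
cv2.imwrite("pics/c4.png",np.hstack([a,b]));s=env.state();print(s["force"],s["ee_pos"])
E
```

```text
time_s: 12.62
ee_pos: [600.7, 139.7, 134.5]
ee_rot: [180.0, -0.0, -0.3]
force: [-0.2, 1.3, -0.8]
gripper_width: 90.7
gripper_force: 0.0
[413 352] [211 226]
[-0.40149026  0.20550105  0.49955638] [600.67568219 142.85612049 133.53904997]
```

View pics/c4.png

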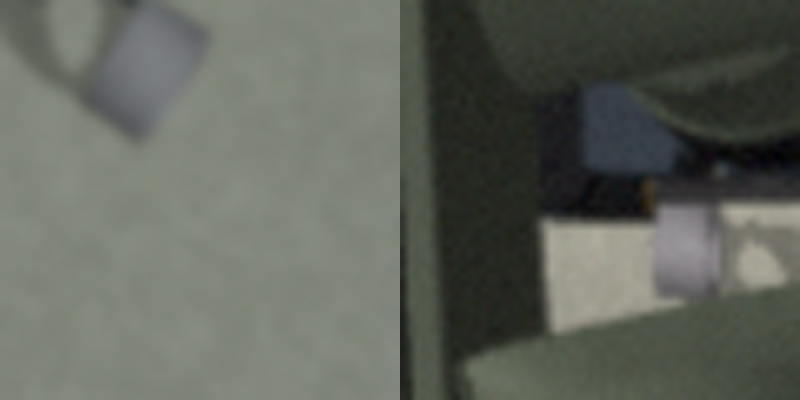

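The spacer has tipped onto its side (scene ≈ (405,332)), lying with its axis roughly along world y. I'll turn the tool 90° clear of it, measure it, then grip it across the diameter and tilt it upright.

```bash
python3 -m crank '-1 0 60 -40 0 0 0; -1 0 60 0 0 0 -10; -1 0 0 0 0 0 -10; -1 0 0 0 0 0 -10; -1 0 0 0 0 0 -10; -1 0 0 0 0 0 -10; -1 0 0 0 0 0 -10; -1 0 0 0 0 0 -10; -1 0 0 0 0 0 -10; -1 0 0 0 0 0 -10'
python3 - <<'E'
from h import *
s=grab_frame("scene");t=grab_frame("top");print(env.state()["ee_pos"],env.state()["ee_rot"])
cv2.imwrite("pics/s5.png",s);cv2.imwrite("pics/t5.png",t)
a=cv2.resize(s[292:372,362:442],(400,400),interpolation=2)
b=cv2.resize(t[186:266,171:251],(400,400),interpolation=2)
cv2.imwrite("pics/c5.png",np.hstack([a,b]))
print([(round(d["p"],2),d["point"]) for c in("scene","top") for d in models.search_frame("spacer",c)])
E
```

```text
time_s: 13.98
ee_pos: [600.8, 32.9, 167.6]
ee_rot: [-179.9, -0.0, 90.4]
force: [0.3, 1.0, -0.6]
gripper_width: 91.4
gripper_force: 0.0
[600.77040901  32.73955902 167.59879716] [-1.79945711e+02 -1.66686277e-02  9.00665467e+01]
[(0.83, [585.1, 218.1, 33.8]), (0.47, [579.0, 216.9, 33.6]), (0.41, [362.3, 351.7, 15.0])]
```

View pics/c5.png

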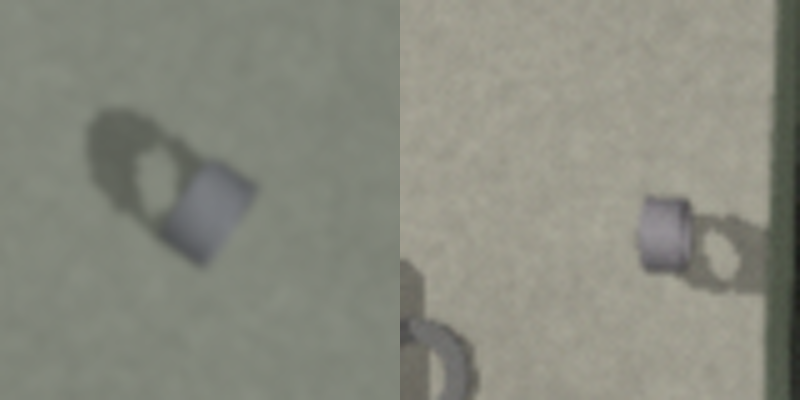

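The spacer lies on its side at top crop (665,235) and scene crop (210,213), axis ≈ along world y.

Run:
```python
from h import *
np.set_printoptions(precision=1,suppress=True)
print(unproj("top",(224,233),24),unproj("scene",(404,334.6),24))
t=cv2.imread("pics/t5.png").astype(int);w=t[205:260,210:240];print(t[233,222],t[205,215])
# purple-ish tint: blue minus green
d=(w[:,:,0]-w[:,:,1]);m=cv2.morphologyEx((d>-2).astype(np.uint8),2,np.ones((2,2)));c=max(cv2.findContours(m,0,1)[0],key=cv2.contourArea);r=cv2.minAreaRect(c)
p=cv2.boxPoints(r)+[210,205];print(r,[unproj("top",q,22) for q in p])
from scipy.optimize import least_squares
def hull(c,x,y,a):
    th=np.linspace(0,2*np.pi,40);u=np.array([np.cos(a),np.sin(a)]);n=np.array([-u[1],u[0]]);P=[]
    for s in(-10,10):
        for q in th:P.append([*(np.array([x,y])+s*u+18.5*np.cos(q)*n),18.5+18.5*np.sin(q)])
    return proj(c,P)
def mask(img,c0,n):
    w=img[c0[1]:c0[1]+n,c0[0]:c0[0]+n].astype(int);d=w[:,:,0]-w[:,:,1]
    return d
res=[]
obs={}
for c,f,uv in(("top","t5",(224,233)),("scene","s5",(404,334))):
    I=cv2.imread(f"pics/{f}.png").astype(float);x0,y0=uv[0]-20,uv[1]-20
    w=cv2.resize(I[y0:y0+40,x0:x0+40],(160,160),interpolation=1);d=w[:,:,0]-w[:,:,1];bg=np.median(d);hi=np.percentile(d[60:100,60:100],70)
    m=(d>(bg+hi)/2).astype(np.uint8);n,l,st,ce=cv2.connectedComponentsWithStats(cv2.morphologyEx(m,2,np.ones((5,5))));m=(l==l[80,80]).astype(np.uint8);obs[c]=(m,x0,y0);print(c,bg,hi,m.sum()/16)
best=None
def cost(v):
    e=0
    for c,(m,x0,y0) in obs.items():
        h=cv2.convexHull(((hull(c,*v)+.5-[x0,y0])*4).astype(np.float32));z=np.zeros_like(m);cv2.fillConvexPoly(z,h.astype(np.int32),1);e+=(z!=m).sum()/16
    return e
from scipy.optimize import differential_evolution as D
print(D(cost,[(560,620),(190,250),(1.0,2.1)],seed=1,maxiter=40))
```

```text
[580.7 214.5] [585.4 218.3]
[144 140 144] [146 159 161]
((14.5, 28.5), (13.0, 9.0), 90.0) [array([595.8, 224.9]), array([595.6, 203. ]), array([563.7, 202.5]), array([563.8, 224.4])]
top -13.015625 3.84375 145.6875
scene -11.0 3.921875 230.1875Traceback (most recent call last):
  File "<stdin>", line 30, in <module>
    return fun(*args, **kwargs)
    ret = solver.solve()
    next(self)
    ~~~~^^^^^^
    energy = self.func(parameters)
    return self.f(x, *self.args)
           ~~~~~~^^^^^^^^^^^^^^^
  File "<stdin>", line 27, in cost
  File "<stdin>", line 13, in hull
  File "h.py", line 4, in proj
    m=camera_model(c);p=np.atleast_2d(X)@np.array(m["R"]).T+m["t"];s=p[:,:2]/p[:,2:]
ValueError: time passes only in moves, steps and waits
```

```bash
python3 -m crank '-1 61 -6 0 0 0 0; -1 61 -6 0 0 0 0; -1 61 -6 0 0 0 0; -1 0 0 60 0 0 0; -1 0 0 50 0 0 0; -1 0 0 36 0 0 0; -1 0 0 0 0 0 0; -1 0 0 0 0 0 0' 25
python3 -m crank '0.8 0 0 0 0 0 0; 0.8 0 0 0 0 0 0; 0.8 0 0 0 0 0 0; 0.8 0 0 0 0 0 0; 0.8 0 0 0 0 0 0; 0.8 0 0 0 0 0 0'
```

```text
time_s: 15.18
ee_pos: [583.9, 214.8, 23.6]
ee_rot: [179.9, -0.0, 89.9]
force: [-0.6, 0.1, 0.4]
gripper_width: 91.2
gripper_force: 0.0
time_s: 15.92
ee_pos: [582.7, 214.1, 22.2]
ee_rot: [-180.0, 0.0, 90.0]
force: [-0.1, -0.0, 0.3]
gripper_width: 35.3
gripper_force: 25.0
```

```bash
python3 -m crank '0.8 0 0 -40 0 0 0; 0.8 0 0 0 0 -10 0; 0.8 0 0 0 0 -10 0; 0.8 0 0 0 0 -10 0; 0.8 0 0 0 0 -10 0; 0.8 0 0 0 0 -10 0; 0.8 0 0 0 0 0 0; 0.8 0 0 0 0 0 0' 35
python3 -c "
from h import *
s=env.state();print(s['qpos'],s['gripper_width'])"
```

```text
time_s: 16.92
ee_pos: [583.0, 213.8, 62.5]
ee_rot: [180.0, 49.9, 89.9]
force: [0.6, 0.0, -0.4]
gripper_width: 35.2
gripper_force: 35.0
[ 37.50747568  46.57153521  81.21141683 -37.33845827  88.47952364
  51.19700707] 35.235462722805636
```

```bash
python3 -m crank '0.8 27.6 0 23.1 0 0 0; 0.8 0 0 0 0 0 0; 0.8 0.8 0 0.6 0 0 0; 0.8 0.8 0 0.6 0 0 0; 0.8 0 0 0 0 0 0'; python3 -m crank '0.8 0.8 0 0.6 0 0 0; 0.8 0.8 0 0.6 0 0 0; 0.8 0 0 0 0 0 0'
```

```text
time_s: 17.55
ee_pos: [583.1, 214.4, 25.2]
ee_rot: [179.9, 49.9, 89.9]
force: [-0.4, 0.0, -0.4]
gripper_width: 35.3
gripper_force: 35.0
time_s: 17.92
ee_pos: [583.0, 214.5, 23.5]
ee_rot: [179.9, 50.1, 89.9]
force: [0.1, 1.1, 5.1]
gripper_width: 35.2
gripper_force: 35.0
```

```bash
python3 -m crank '-1 0 0 0 0 0 0; -1 0 0 0 0 0 0; -1 0 0 0 0 0 0; -1 0 0 0 0 0 0; -1 0 0 -60 0 0 0; -1 0 0 -60 0 0 0'; python3 -m crank '-1 0 0 -60 0 10 0; -1 0 0 0 0 10 0; -1 0 0 0 0 10 0; -1 0 0 0 0 10 0; -1 0 0 0 0 10 0; -1 0 0 0 0 0 0'
python3 - <<'E'
from h import *
np.set_printoptions(precision=1,suppress=True)
s=grab_frame("scene");t=grab_frame("top");print(env.state()["ee_pos"],env.state()["ee_rot"])
cv2.imwrite("pics/s6.png",s);cv2.imwrite("pics/t6.png",t)
a=cv2.resize(s[292:372,362:442],(400,400),interpolation=2)
b=cv2.resize(t[196:276,191:271],(400,400),interpolation=2)
cv2.imwrite("pics/c6.png",np.hstack([a,b]))
E
```

```text
time_s: 18.68
ee_pos: [582.7, 306.7, 100.0]
ee_rot: [-179.9, 50.1, 90.0]
force: [0.0, 0.2, 0.4]
gripper_width: 90.5
gripper_force: 0.0
time_s: 19.42
ee_pos: [583.1, 349.3, 139.1]
ee_rot: [180.0, 0.1, 89.7]
force: [0.6, 0.5, -0.2]
gripper_width: 91.2
gripper_force: 0.0
[582.9 352.2 138. ] [-180.     0.1   89.9]
```

View pics/c6.png

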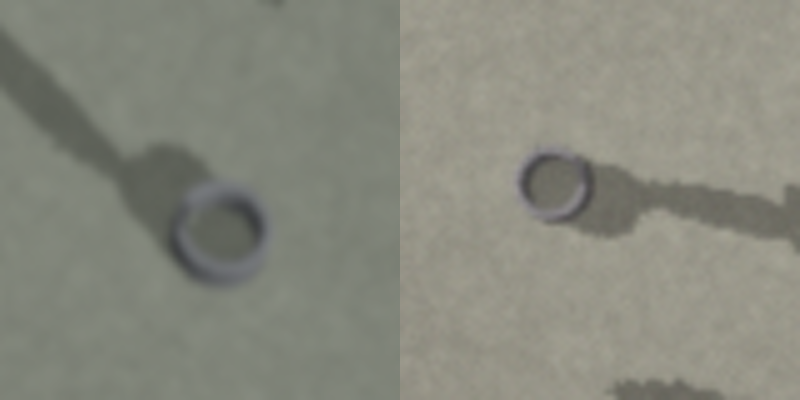

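The spacer is standing again: rim at scene crop (222,228) and top crop (554,184).

Run:
```python
from h import *
print(unproj("top",(221.3,232.3),20),unproj("scene",(405.9,337.1),20))
```

```text
[582.98882459 221.91656983] [586.06768924 223.31266134]
```

```bash
python3 -m crank '-1 -60 0 0 0 0 0; -1 -60 0 0 0 0 0; -1 -9.6 1.4 20 0 0 0; -1 0 0 50 0 0 0; -1 0 0 47 0 0 0; -1 0 0 0 0 0 0; -1 0 0 0 0 0 0; -1 0 0 0 0 0 0' 25
```

```text
time_s: 20.52
ee_pos: [585.8, 223.8, 23.1]
ee_rot: [179.8, -0.1, 90.0]
force: [0.0, -0.9, -0.1]
gripper_width: 91.1
gripper_force: 0.0
```

```bash
python3 -m crank '-1 -1 0 2 0 0 0; -1 0 0 0 0 0 0; 0.8 0 0 0 0 0 0; 0.8 0 0 0 0 0 0; 0.8 0 0 0 0 0 0; 0.8 0 0 0 0 0 0; 0.8 0 0 0 0 0 0; 0.8 0 0 0 0 0 0' 25
```

```text
time_s: 21.52
ee_pos: [584.1, 221.7, 18.9]
ee_rot: [-180.0, 0.0, 90.0]
force: [-0.1, 0.5, -0.4]
gripper_width: 35.3
gripper_force: 25.0
```

```bash
python3 -m crank '0.8 0 0 -10 0 0 0; 0.8 0 0 -60 0 0 0; 0.8 0 0 -55 0 0 0; 0.8 -58.2 -11.9 0 0 0 0; 0.8 -58.2 -11.9 0 0 0 0; 0.8 -58.2 -11.9 0 0 0 0; 0.8 0 0 0 0 0 0; 0.8 0 0 0 0 0 0; 0.8 0 0 4 0 0 0; 0.8 0 0 0 0 0 0' 30
python3 -m crank '0.8 0 0 3 0 0 0; 0.8 0 0 3 0 0 0; 0.8 0 0 3 0 0 0; 0.8 0 0 3 0 0 0; 0.8 0 0 0 0 0 0'
```

```text
time_s: 22.78
ee_pos: [548.3, 48.3, 139.4]
ee_rot: [-179.9, 0.0, 90.1]
force: [-0.3, 0.0, -0.0]
gripper_width: 35.3
gripper_force: 30.0
time_s: 23.4
ee_pos: [548.2, 47.1, 127.7]
ee_rot: [-180.0, 0.0, 90.0]
force: [0.3, 0.1, -0.9]
gripper_width: 35.3
gripper_force: 30.0
```

Underside at ~109, past the key's top without contact. I continue down.

```bash
python3 -m crank '0.8 0 0 5 0 0 0; 0.8 0 0 5 0 0 0; 0.8 0 0 5 0 0 0; 0.8 0 0 4 0 0 0; 0.8 0 0 3 0 0 0; 0.8 0 0 0 0 0 0'; python3 -m crank '0.8 0 0 3 0 0 0; 0.8 0 0 3 0 0 0; 0.8 0 0 2 0 0 0; 0.8 0 0 0 0 0 0'
```

```text
time_s: 24.15
ee_pos: [548.3, 47.1, 105.7]
ee_rot: [-180.0, 0.0, 90.0]
force: [-0.5, 0.0, -1.0]
gripper_width: 35.1
gripper_force: 30.0
time_s: 24.65
ee_pos: [548.3, 47.1, 97.8]
ee_rot: [-180.0, 0.0, 90.0]
force: [0.1, 0.3, -0.2]
gripper_width: 35.3
gripper_force: 30.0
```

```bash
python3 -m crank '0.8 0 0 2 0 0 0; 0.8 0 0 0.5 0 0 0; 0.8 0 0 0 0 0 0; 0 0 0 0 0 0 0; -1 0 0 0 0 0 0; -1 0 0 0 0 0 0; -1 0 0 0 0 0 0; -1 0 0 -20 0 0 0; -1 0 0 -60 0 0 0; -1 0 0 -20 0 0 0'
python3 -m crank '-1 -58.8 -4.8 0 0 0 0; -1 -58.8 -4.8 0 0 0 0; -1 -58.8 -4.8 0 0 0 0; -1 -58.8 -4.8 0 0 0 0; -1 -58.8 -4.8 0 0 0 0; -1 0 0 0 0 0 10.5; -1 0 0 0 0 0 10.5; -1 0 0 0 0 0 10.5; -1 0 0 0 0 0 10.5; -1 0 0 0 0 0 10.5'
python3 -m crank '-1 0 0 0 0 0 10.5; -1 0 0 0 0 0 10.5; -1 0 0 0 0 0 0; -1 0 0 0 0 0 0'
python3 - <<'E'
from h import *
np.set_printoptions(precision=1,suppress=True)
s=grab_frame("scene");cv2.imwrite("pics/s7.png",s);t=grab_frame("top");cv2.imwrite("pics/t7.png",t)
a=cv2.resize(s[232:304,302:374],(400,400),interpolation=2)
b=cv2.resize(t[218:274,266:322],(400,400),interpolation=2)
cv2.imwrite("pics/c7.png",np.hstack([a,b]));print(env.state()["ee_pos"],env.state()["ee_rot"])
E
```

```text
time_s: 25.9
ee_pos: [550.1, 47.3, 199.1]
ee_rot: [179.6, -0.0, 90.0]
force: [0.2, 0.3, -0.5]
gripper_width: 91.3
gripper_force: 0.0
time_s: 27.15
ee_pos: [524.2, -246.8, 195.4]
ee_rot: [-180.0, 0.0, 37.1]
force: [-0.1, -0.2, -0.5]
gripper_width: 91.3
gripper_force: 0.0
time_s: 27.65
ee_pos: [524.2, -246.8, 195.5]
ee_rot: [180.0, 0.0, 16.6]
force: [0.7, 0.7, 0.6]
gripper_width: 91.2
gripper_force: 0.0
[ 524.3 -246.8  195.5] [180.   -0.   16.6]
```

View pics/c7.png

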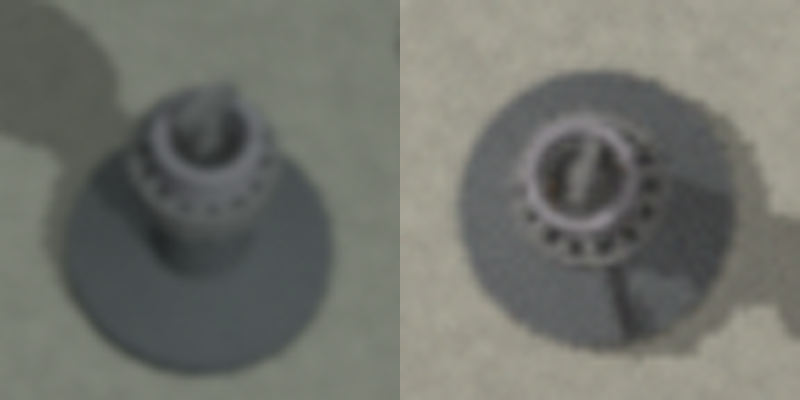

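The spacer sits centred on the bearing. The key in the top crop runs (580,190)→(598,140), a yaw of about -19°, which matches the earlier estimate. Next I refine the retainer with both cameras.

Run:
```python
from h import *
import h; from scipy.optimize import minimize
cm={c:camera_model(c) for c in("top","scene")}; h.camera_model=lambda c:cm[c]
P=np.array([[x,y,z] for x in(-25,25) for y in(-15,15) for z in(0,14)],float)
def mod(c,v):
    a=v[2];R=np.array([[np.cos(a),-np.sin(a),0],[np.sin(a),np.cos(a),0],[0,0,1]]);return proj(c,P@R.T+[v[0],v[1],0])
for c,f,u in(("top","top0",(414,255)),("scene","scene0",(230,198))):
    I=cv2.cvtColor(cv2.imread(f"pics/{f}.png"),6);x0,y0=u[0]-16,u[1]-16
    w=cv2.resize(I[y0:y0+32,x0:x0+32],(256,256),interpolation=2);m=(w<(78 if c=="top" else 66)).astype(np.uint8)
    k=max(cv2.findContours(m,0,1)[0],key=cv2.contourArea);k=cv2.convexHull(k);M=np.zeros((256,256),np.uint8);cv2.fillConvexPoly(M,k,1)
    def cost(v):
        q=((mod(c,v)+.5-[x0,y0])*8).astype(np.float32);Z=np.zeros_like(M);cv2.fillConvexPoly(Z,(cv2.convexHull(q)*16).astype(np.int32),1,shift=4);return float((Z!=M).sum())/64
    r=min((minimize(cost,[524,-247,a],method="Nelder-Mead",options={"initial_simplex":[[524,-247,a],[530,-247,a],[524,-241,a],[524,-247,a+.1]]}) for a in(.2,.35)),key=lambda r:r.fun)
    print(c,r.x,np.degrees(r.x[2]),r.fun,M.sum()/64)
```

```text
top [ 5.24975834e+02 -2.48434737e+02  3.17060501e-01] 18.166228540646625 9.640625 268.578125
scene [ 5.24674856e+02 -2.48710223e+02  3.88018567e-01] 22.231826265699123 43.96875 312.5
```

```bash
python3 -m crank '-1 0.4 1 60 0 0 0; -1 0 0 60 0 0 0; -1 0 0 50 0 0 0; -1 0 0 10 0 0 0; -1 0 0 0 0 0 0; -1 0 0 0 0 0 0; -1 0 0 0 0 0 0' 30; python3 -m crank '0.9 0 0 0 0 0 0; 0.9 0 0 0 0 0 0; 0.9 0 0 0 0 0 0; 0.9 0 0 0 0 0 0; 0.9 0 0 0 0 0 0; 0.9 0 0 0 0 0 0; 0.9 0 0 0 0 0 0'
```

```text
time_s: 28.62
ee_pos: [526.1, -248.3, 17.4]
ee_rot: [179.8, -0.2, 16.5]
force: [-0.0, -0.6, -0.1]
gripper_width: 90.9
gripper_force: 0.0
time_s: 29.5
ee_pos: [525.0, -247.7, 15.4]
ee_rot: [180.0, 0.0, 16.5]
force: [0.0, 0.5, 0.1]
gripper_width: 29.9
gripper_force: 30.0
```

```bash
python3 -m crank '0.9 0 0 -10 0 0 0; 0.9 0 0 -60 0 0 0; 0.9 0 0 -57 0 0 8.9; 0.9 0 0 0 0 0 8.9; 0.9 0 0 0 0 0 8.9; 0.9 0 0 0 0 0 8.8; 0.9 0 0 0 0 0 0; 0.9 0 0 0 0 0 0' 45; python3 -m crank '0.9 -12.3 -47.7 0 0 0 0; 0.9 -12.3 -47.7 0 0 0 0; 0.9 -12.3 -47.7 0 0 0 0; 0.9 -12.3 -47.7 0 0 0 0; 0.9 -12.3 -47.8 0 0 0 0; 0.9 -12.4 -47.8 0 0 0 0; 0.9 0 0 0 0 0 0; 0.9 0 0 0 0 0 0; 0.9 0 0 0 0 0 0'
```

```text
time_s: 30.5
ee_pos: [524.9, -247.7, 142.7]
ee_rot: [180.0, -0.0, -18.9]
force: [-0.4, -0.2, -0.7]
gripper_width: 29.6
gripper_force: 45.0
time_s: 31.62
ee_pos: [548.4, 46.0, 142.5]
ee_rot: [180.0, -0.0, -19.1]
force: [0.4, 0.1, -1.0]
gripper_width: 29.5
gripper_force: 45.0
```

```bash
python3 -m crank '0.9 -0.4 -1 9 0 0 0; 0.9 0 0 1.5 0 0 0; 0.9 0 0 1.5 0 0 0; 0.9 0 0 1 0 0 0; 0.9 0 0 0 0 0 0'; python3 -m crank '0.9 0 0 1 0 0 0; 0.9 0 0 1 0 0 0; 0.9 0 0 1 0 0 0; 0.9 0 0 0 0 0 0'
```

```text
time_s: 32.25
ee_pos: [548.4, 48.2, 129.5]
ee_rot: [180.0, -0.0, -19.0]
force: [1.0, -0.4, -0.7]
gripper_width: 29.6
gripper_force: 45.0
time_s: 32.75
ee_pos: [548.3, 48.2, 126.4]
ee_rot: [180.0, 0.0, -19.0]
force: [-0.6, 0.6, -1.1]
gripper_width: 29.5
gripper_force: 45.0
```

Underside at ~111 mm with no force, so the slot is over the key. I continue gently.

```bash
python3 -m crank '0.9 0 0 2 0 0 0; 0.9 0 0 2 0 0 0; 0.9 0 0 2 0 0 0; 0.9 0 0 0 0 0 0'; python3 -m crank '0.9 0 0 2 0 0 0; 0.9 0 0 2 0 0 0; 0.9 0 0 2 0 0 0; 0.9 0 0 0 0 0 0'
```

```text
time_s: 33.25
ee_pos: [548.2, 48.2, 120.2]
ee_rot: [180.0, 0.0, -19.0]
force: [0.6, 0.1, 0.1]
gripper_width: 29.6
gripper_force: 45.0
time_s: 33.75
ee_pos: [548.2, 48.2, 114.2]
ee_rot: [180.0, 0.0, -19.0]
force: [0.7, -0.9, -1.2]
gripper_width: 30.1
gripper_force: 45.0
```

```bash
python3 -m crank '0.9 0 0 2 0 0 0; 0.9 0 0 1.5 0 0 0; 0.9 0 0 0 0 0 0'; python3 -m crank '0.9 0 0 1.5 0 0 0; 0.9 0 0 1.5 0 0 0; 0.9 0 0 1.5 0 0 0; 0.9 0 0 0 0 0 0' 55
```

```text
time_s: 34.12
ee_pos: [548.5, 48.2, 111.2]
ee_rot: [-180.0, -0.0, -19.0]
force: [-0.3, -0.5, 1.4]
gripper_width: 29.4
gripper_force: 45.0
time_s: 34.62
ee_pos: [548.5, 48.2, 106.8]
ee_rot: [-180.0, -0.0, -19.0]
force: [-0.9, 0.3, 4.9]
gripper_width: 29.5
gripper_force: 55.0
```

```bash
python3 -m crank '0.9 0 0 1.2 0 0 0; 0.9 0 0 0.8 0 0 0; 0.9 0 0 0 0 0 0; 0.9 0 0 0 0 0 -5; 0.9 0 0 0 0 0 -5; 0.9 0 0 0 0 0 0'
```

```text
time_s: 35.38
ee_pos: [549.2, 48.3, 105.2]
ee_rot: [-180.0, -0.1, -9.0]
force: [-0.5, -0.6, 4.7]
gripper_width: 29.6
gripper_force: 55.0
```

```bash
python3 -m crank '0.9 0 0 0 0 0 -8; 0.9 0 0 0 0 0 -8; 0.9 0 0 0 0 0 0'; python3 -c "
from h import *
s=env.state();print(s['torque'],s['force'],s['ee_pos'])"
```

```text
time_s: 35.75
ee_pos: [549.5, 48.4, 105.3]
ee_rot: [180.0, -0.2, 7.0]
force: [-0.2, 0.9, 5.7]
gripper_width: 29.3
gripper_force: 55.0
[0.03544776 0.08537065 0.07090082] [-0.18245818  0.91866556  5.69049426] [549.45491145  48.37431473 105.28717183]
```

```bash
python3 -m crank '0.9 0 0 0 0 0 -9; 0.9 0 0 0 0 0 -9; 0.9 0 0 0 0 0 -9; 0.9 0 0 0 0 0 -9; 0.9 0 0 0 0 0 0'; python3 -m crank '0.9 0 0 0 0 0 -9; 0.9 0 0 0 0 0 -9; 0.9 0 0 0 0 0 -9; 0.9 0 0 0 0 0 -1; 0.9 0 0 0 0 0 0'; python3 -c "
from h import *
s=env.state();print(s['torque'],s['force'],s['ee_pos'])"
```

```text
time_s: 36.38
ee_pos: [549.5, 48.3, 105.3]
ee_rot: [179.9, -0.1, 43.0]
force: [0.5, -0.4, 6.5]
gripper_width: 29.5
gripper_force: 55.0
time_s: 37.0
ee_pos: [549.2, 48.7, 105.3]
ee_rot: [179.9, -0.1, 71.0]
force: [-0.5, 0.3, 6.3]
gripper_width: 29.3
gripper_force: 55.0
[ 0.18243067  0.10223759 -0.01574776] [-0.49664921  0.31926754  6.33568962] [549.20757225  48.66727369 105.31955109]
```

Turned 90°. I check the lock by easing up before letting go.

```bash
python3 -m crank '0.9 0 0 -1 0 0 0; 0.9 0 0 -1 0 0 0; 0.9 0 0 0 0 0 0'; python3 -m crank '0.9 0 0 -0.5 0 0 0; 0.9 0 0 0 0 0 0' 30
```

```text
time_s: 37.38
ee_pos: [549.2, 48.6, 106.5]
ee_rot: [179.9, -0.1, 71.0]
force: [1.9, 2.6, 1.9]
gripper_width: 29.4
gripper_force: 55.0
time_s: 37.62
ee_pos: [549.1, 48.6, 106.6]
ee_rot: [179.9, -0.1, 71.0]
force: [4.1, 3.4, -2.7]
gripper_width: 29.9
gripper_force: 30.0
```

```bash
python3 -m crank '0.9 0 0 0.6 0 0 0; 0.9 0 0 0 0 0 0; 0.6 0 0 0 0 0 0; 0.2 0 0 0 0 0 0; -0.5 0 0 0 0 0 0; -0.5 0 0 0 0 0 0; -0.5 0 0 -20 0 0 0; -0.5 0 0 -60 0 0 0; -0.5 -50 0 -30 0 0 0' 10; python3 -m crank '-0.5 -60 0 0 0 0 0; -0.5 -60 0 0 0 0 0; -0.5 -60 0 0 0 0 0; -0.5 0 0 0 0 0 0'
python3 - <<'E'
from h import *
s=grab_frame("scene");t=grab_frame("top")
a=cv2.resize(s[232:304,302:374],(400,400),interpolation=2)
b=cv2.resize(t[218:274,266:322],(400,400),interpolation=2)
cv2.imwrite("pics/c8.png",np.hstack([a,b]));print(env.state()["ee_pos"])
E
```

```text
time_s: 38.75
ee_pos: [533.8, 2.0, 219.2]
ee_rot: [179.7, -0.1, 71.2]
force: [-0.8, -0.7, -0.8]
gripper_width: 68.3
gripper_force: 0.0
time_s: 39.25
ee_pos: [471.7, -172.5, 216.4]
ee_rot: [-180.0, 0.1, 70.6]
force: [0.3, 1.0, 0.4]
gripper_width: 68.4
gripper_force: 0.0
[ 472.99173169 -169.44604369  216.31012934]
```

View pics/c8.png

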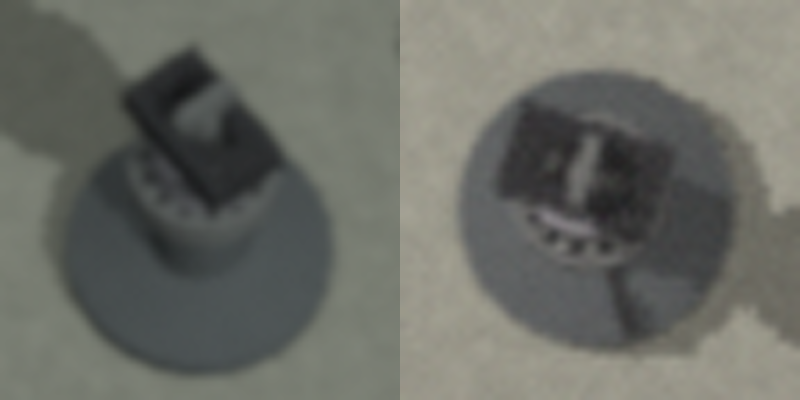

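The retainer lies under the key, crosswise to it (top crop: key (585,165) vertical, block horizontal), with the spacer and bearing below. I'm handing in.

```bash
python3 -c "
from workcell import env
print(env.job_done())"
```

```text
the job is handed in; nothing more can be done
None
```

The spindle is assembled and handed in at about 39 s: the bearing and spacer are on the shaft, and the retainer is turned a quarter turn and locked under the key; I tipped the spacer over on the bench at the first grasp and stood it back up before fitting it.

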